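Bring a pipette through the balance door for a weighing check

ROBOT

A 6-joint arm with a two-finger parallel gripper is mounted at the origin on a cart in front of the work surface, level with it; the furniture and walls round the work are solid. World frame = base frame: x ahead of the robot, y to its left, z up, the work surface at z = 0. Lengths are in m, angles in degrees, forces in N, time in s.
With the tool pointing down it reaches from about 0.375 to 0.75 m from the base axis. Payload 9 kg.
Tool frame: the origin (TCP) lies where the fingers leave the gripper's body, on its centre line; the fingertips stand 73 mm ahead of it and the grasp point (between the pads) lies 54 mm ahead of it (robot.tip_reach is the distance from the TCP to the fingertips, in m); z points along the fingers, y is the line along which they close (so a half turn about z gives the same grasp; the last joint's range is limited). The gripper opens to 85 mm and grips with 20 to 120 N. Pads are 22 mm wide; open, the fingers measure 114 mm over their backs; the gripper's body (76 mm by 85 mm) begins 54 mm behind the grasp point. The pads swing forward as they close: fully open they stand 13 mm farther back than shut.
Start: joints at [-89.02, 5.964, 5.575, 89.605, 0, 77.527], TCP at [0.14, -0.584, 0.304] pointing down, gripper open.
Joint ranges: [-171.21, 171.21], [-48.23, 106.86], [-62.78, 66.21], [-105.2, 120.99], [-86.42, 89.51], [-180, 180]. Speed limits (degrees/s): [127.2, 127.2, 147.25, 180, 180, 180].

INTERFACE

Orientations are given as [roll, pitch, yaw] about the fixed x, y, z axes, in that order (R = Rz(yaw) Ry(pitch) Rx(roll)).
In Python, from plant import robot gives the robot as it stands. Calls block until the motion is done:
- robot.move_pose(position, orientation): joint-space move of the TCP to a pose.
- robot.line_to(position, vel=0.15, rotation=None, guard=None): straight line of the TCP; rotation=None keeps the orientation; vel is the mean speed in m/s. With guard (N) it stops when the force on the tool has changed by that much, and returns True; else False.
- robot.goto_joints(angles): joint-space move.
- robot.set_gripper(opening): finger opening in m; the grip force is fixed at half the most; returns when the fingers have stopped.
- robot.pause(seconds).
- robot.ik(position, orientation): joint angles nearest the present ones, or None.
- robot.observe(): the state.
- robot.grab_frame(name): name is "scene" or "top"; returns the picture (384x512x3 uint8, blue, green, red); there is no depth.
- robot.get_calibration(name): a dict with "vertical_fov" (degrees; the focal length in pixels is half the picture's height over the tangent of half this angle, whatever the lens; pixels are square), "cx", "cy" (the principal point, pixels), "k1" (the pictures are not rectified: a ray, as slopes to the right and down, at radius r is drawn at 1 + k1 r^2 times it, then the intrinsics apply), "rvec" (rotation vector, rad) and "tvec" (3), from world to camera coordinates, as OpenCV has them. Camera axes: x right, y down, z forward; pixel columns grow to the right and rows downward; lengths in m; the calibration is good to about 2 mm. A picture is of the moment at which its call begins. get_calibration takes no time and is no camera call.
A pose or a line that the arm cannot do raises robot.IKError and nothing moves.
- robot.job_done(): hands the job in; it is judged then, once.
The state is a dict: "time": time; "q": joint angles; "qvel": joint speeds; "joint_torque": joint torques, N m; "tool_pos": TCP position; "tcp_rot": TCP orientation; "ft_force": force on the tool from outside, world axes, zero at the start; "torque": the same for the moment, N m; "gripper_width": finger opening in m; "gripper_force": force on a finger pad.
Only numpy, scipy, OpenCV 4.12 (cv2) and the standard library are available. Lean on these libraries where they do the work, as an engineer would, in place of code of your own. Each camera call takes 0.05 s, during which the arm holds its last target. There are 200 camera calls.

TASK

Get the pipette ready for its check by weighing: slide the analytical balance's right-hand glass door all the way back, then pick up the pipette that lies on the bench and pass it, slanting tip-down, through the open doorway until its tip is just inside the weighing vessel on the pan, near the vessel's middle and below its rim. Finish while still holding the pipette there in the gripper, still and touching neither the vessel nor any part of the balance. Do not knock the balance or shift the vessel, and leave the things standing around alone.

Things in the scene. Friction and masses are not known exactly. Their poses are not given: they have to be found in the camera images.
- balance: White analytical balance with a glass weighing chamber, fixed. Origin on the bench under the middle of the chamber; x from keypad to rear, z up. Housing x -167 to 168 mm, y -100 to 100, z to 58 (keypad lower). Chamber: glass in front, at the left and on top (roof z 204 to 216), white tower behind (x 78 to 168, y -79 to 79, z to 222). Steel pan r 42 in the middle, its top at z 75.
- doorway (a point): Middle of the doorway in the balance's right side (its -y side), the only way into the chamber: at x -15, y -86, z 135 mm in the balance's frame, axes as the balance's. With the door fully back the doorway is free 57 mm to either side along x and from 69 mm below to 69 mm above this point; the door channels above and below stand out 6 mm from it to the right.
- door (a joint): Right-hand glass door of the balance, slides straight back along the balance's +x. 0 = shut, 0.12 m = fully back at its stop. May start up to 3 cm ajar. About 1.2 N of friction, stays where it is left.
- door_handle (a point): Upper end of the black bow handle on that door (moves with it): an upright round bar 10 mm thick that runs from here 82 mm down; its top is 5 mm above this point, which is 191 mm above the bench. The bar's axis is 26 mm out (-y of the balance) from the glass. With the door shut it is near the front of the chamber. Push or pull it along the balance's x.
- vessel: Round clear glass weighing vessel, open at the top, standing loose on the pan: 60 mm outside and 54 mm inside diameter, 32 mm high, floor 4 mm thick. Origin in the middle of its underside, z up. 50 g.
- pipette: Adjustable pipette, 304 mm long, with its tip fitted, lying flat on the bench to the right of the balance, about 85 g, rigid. Origin on the bench under the middle of its length. Its own -x points to the tip, +x to the push button at the other end. Grip its white handle, x 5 to 110 mm, 20 to 22 mm wide across y, from the bench up to 24 mm; the shaft from x -31 to the tip is 10 mm thick or less, and x -31 to 2 is 18 mm thick.
- pipette_tip (a point): The open end of the pipette's tip, at x -151, y 1, z 5.5 mm in the pipette's frame.
- pipette_handle (a point): A point on the centre line of the handle, 209 mm from the tip, at x 58, y 1, z 12.5 mm in the pipette's frame; good to grip from above.
- tip_box: Bystander: blue pipette-tip box, 121 x 100 x 92 mm, right of the balance toward the rear. Origin in the middle of its underside.
- carton: Bystander: small white carton, 100 x 50 x 36 mm, behind the pipette. Origin in the middle of its underside.
- jar: Bystander: upright clear glass jar, 68 mm across and 103 mm high, left of the balance. Origin in the middle of its underside.
- petri_a: Bystander: closed petri dish, 88 mm across and 16 mm high, left of the balance. Origin in the middle of its underside.

How it is judged (in metres and radians):
On the way:
1. the balance's right-hand door is slid all the way back (at least 110 of 120 mm) (value of joint door above 0.11 m), for 0.2 s.
At the end, for the whole second after the job is handed in: The pipette is held still in the gripper, its tip inside the vessel (within 18 mm of its axis, at least 2 mm below the rim); pipette and robot touch neither vessel nor balance; the door is at least 110 mm back and the vessel upright within 6 mm of its place (horizontal distance between pipette_tip and vessel below 0.018 m and z of pipette_tip in the frame of vessel between 0.006 and 0.03 m and contact force between pipette and the fingers above 1 N and contact force between each of pipette, the arm, the fingers and vessel below 0.05 N and contact force between each of pipette, the arm, the fingers and balance below 0.05 N and linear speed of pipette below 0.02 m/s and value of joint door above 0.11 m and angle between vessel's own z axis and vertical below 0.05 rad and distance of vessel from where it was at the start of the episode below 0.006 m); the arm keeps its last pose, push and grip.
It fails at once if the pipette knocks the balance or presses on it (more than 8 N) (contact force between pipette and balance above 8 N).
It fails at once if the weighing vessel is shifted more than 10 mm (distance of vessel from where it was at the start of the episode above 0.01 m).
It fails at once if a bystander is shifted more than 20 mm (distance of any of tip_box, carton, jar, petri_a from where it was at the start of the episode above 0.02 m).
It also fails if it takes over 58 s, if anything falls off the work surface, if the arm or the gripper's body presses on something with over 40 N, if the wrist force passes 120 N, or if a joint passes its speed limit or range.

## Working session

There is one attempt and no reset: what is moved stays moved. The work goes in short steps, each a Python script; the robot and the scene stay as the last script left them, time stands still between calls to the robot, and variables do not carry over. Pictures are saved under pics/ and viewed, at most 10 in all, crops included, and the job is handed in when it is done.

```bash
ls; mkdir -p pics; python3 - <<'E'
from plant import robot
import cv2
for n in("scene","top"):
    f=robot.grab_frame(n);cv2.imwrite(f"pics/{n}0.png",f)
    print(n,robot.get_calibration(n))
print(robot.observe())
E
```

```text
pics
scene {'vertical_fov': 45.2849475499634, 'cx': 250.44746631306793, 'cy': 195.32944280258388, 'k1': -0.1255945745290103, 'rvec': array([ 1.07296172, -1.98720687,  1.27843103]), 'tvec': array([0.34027754, 0.30907988, 1.09284573])}
top {'vertical_fov': 48.131143520507536, 'cx': 255.72963164350378, 'cy': 192.3324106192763, 'k1': -0.021610265200920967, 'rvec': array([ 2.19108659, -2.15031065,  0.10048746]), 'tvec': array([0.03814299, 0.5777485 , 1.7529078 ])}
{'time': 0.1, 'q': array([-8.90208792e+01,  5.99721794e+00,  5.53068839e+00,  8.96050467e+01,
       -4.44596521e-05,  7.75265463e+01]), 'qvel': array([ 0.05054993, -0.13651164,  0.03602259,  0.01352272, -0.07848589,
       -0.10587127]), 'joint_torque': array([ 6.33299409e-03, -5.58215010e+01,  5.04714525e+01,  1.34678360e-02,
       -2.24644295e-04, -1.01344563e-05]), 'tool_pos': array([ 0.13958784, -0.58331022,  0.30317144]), 'tcp_rot': array([-1.79930104e+02, -1.54161523e-02,  1.34525651e+01]), 'ft_force': array([ 0.28493683, -0.44482317, -0.63933594]), 'torque': array([ 0.01675384,  0.01300565, -0.00433052]), 'gripper_force': 0.0, 'gripper_width': 0.0855082290024485}
```

View pics/scene0.png

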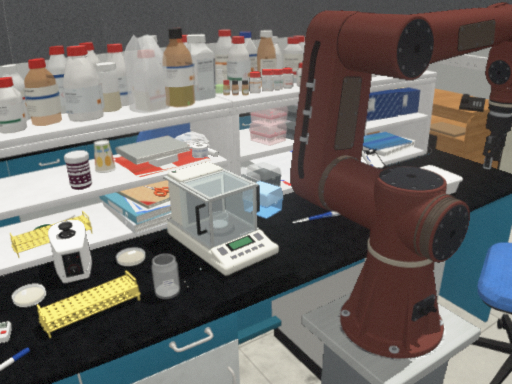

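View pics/top0.png

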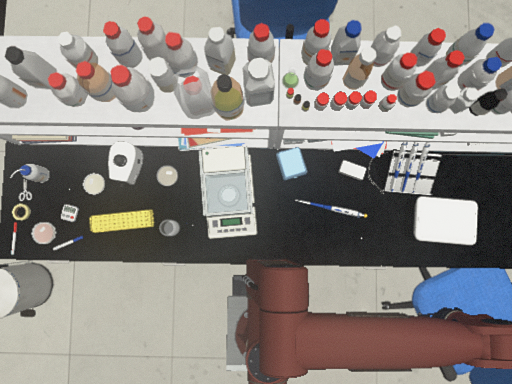

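```bash
cat > h.py <<'E'
import numpy as np,cv2
from plant import robot
def cal(n):
    c=robot.get_calibration(n); f=192/np.tan(np.radians(c['vertical_fov']/2))
    R=cv2.Rodrigues(c['rvec'])[0]; return f,c['cx'],c['cy'],c['k1'],R,np.array(c['tvec'])
def ray(n,u,v):
    f,cx,cy,k,R,t=cal(n); d=np.array([(u-cx)/f,(v-cy)/f]); s=d.copy()
    for _ in range(20): s=d/(1+k*(s@s))
    return -R.T@t, R.T@np.array([s[0],s[1],1.])
def onz(n,u,v,z):
    o,d=ray(n,u,v); return o+d*(z-o[2])/d[2]
def proj(n,p):
    f,cx,cy,k,R,t=cal(n); c=R@np.asarray(p,float)+t; s=c[:2]/c[2]; s=s*(1+k*(s@s)); return s*f+[cx,cy]
E
python3 - <<'E'
from h import *
t=cv2.imread('pics/top0.png'); s=cv2.imread('pics/scene0.png')
a=cv2.resize(t[135:250,190:390],None,fx=4,fy=4,interpolation=cv2.INTER_CUBIC)
b=cv2.resize(s[150:280,155:345],None,fx=4,fy=4,interpolation=cv2.INTER_CUBIC)
cv2.imwrite('pics/a.png',a);cv2.imwrite('pics/b.png',b)
for uv in [(296,201),(366,215)]: print(onz('top',*uv,.01))
print(onz('top',228,190,.2), proj('top',[0,0,0]))
E
```

```text
[ 0.5454235  -0.11972964  0.01      ]
[ 0.49236134 -0.41202402  0.01      ]
[0.56722056 0.15218979 0.2       ] [265.06243999 333.69562219]
```

View pics/a.png

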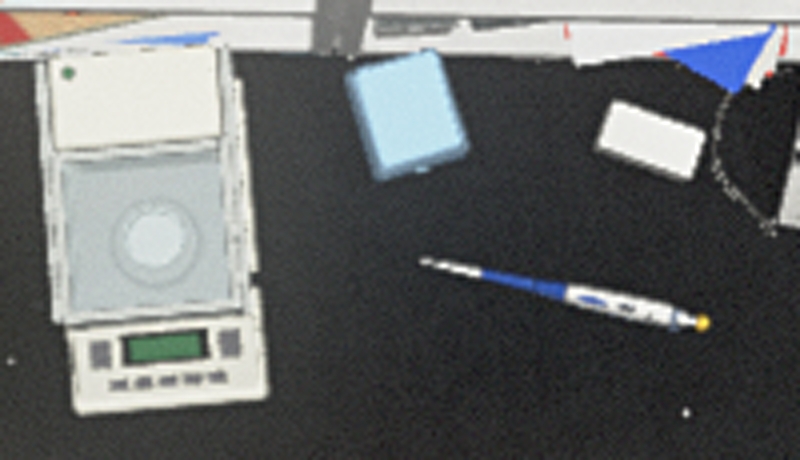

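View pics/b.png

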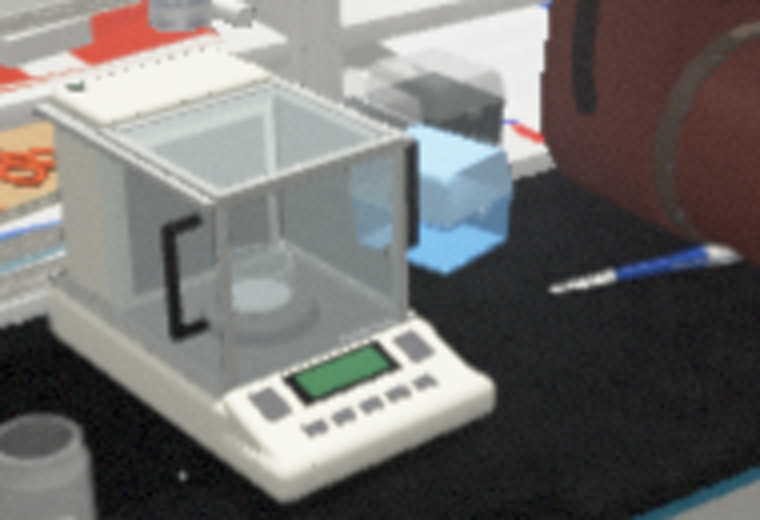

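```bash
python3 - <<'E'
from h import *
t=cv2.imread('pics/top0.png')
b=cv2.resize(t[142:242,196:262],None,fx=6,fy=6,interpolation=cv2.INTER_CUBIC)
b=cv2.convertScaleAbs(b,alpha=1.0)
cv2.imwrite('pics/c.png',b)
for n in('top','scene'): print(n,ray(n,256,192)[0])
print('tip_reach',robot.tip_reach)
# pipette mask
g=t.max(axis=2).astype(int); m=np.zeros(g.shape,np.uint8); m[195:222,285:375]=(g[195:222,285:375]>75)
n,l,st,c=cv2.connectedComponentsWithStats(m); i=1+np.argmax(st[1:,4]); print(st[i])
p=np.argwhere(l==i)[:,::-1].astype(float)
W=np.array([onz('top',u,v,.01)[:2] for u,v in p]); mu=W.mean(0); d=np.linalg.svd(W-mu)[2][0]; d*=np.sign(-d[1])
s=(W-mu)@d; print('pip mid',mu+d*(s.max()+s.min())/2,'len',np.ptp(s),'dir',np.degrees(np.arctan2(d[1],d[0])),'ends',mu+d*s.min(),mu+d*s.max())
print('handle scene',onz('scene',258,185.75,.196),onz('scene',258,211,.109),'top',onz('top',253.75,204.5,.196))
print('vessel',onz('top',190+154.5/4,135+238/4,.1))
E
```

```text
top [0.40675862 0.04163249 1.8002078 ]
scene [-0.56247019  0.74453496  0.73138631]
tip_reach 0.0726
[295 199  73  19 331]
pip mid [ 0.52036294 -0.26569124] len 0.30773351622573275 dir -101.7230668454548 ends [ 0.55162582 -0.11503397] [ 0.48910006 -0.4163485 ]
handle scene [0.51168903 0.04573768 0.196     ] [0.51655115 0.04395076 0.109     ] top [0.51494605 0.05482613 0.196     ]
vessel [0.55933411 0.15616555 0.1       ]
```

View pics/c.png

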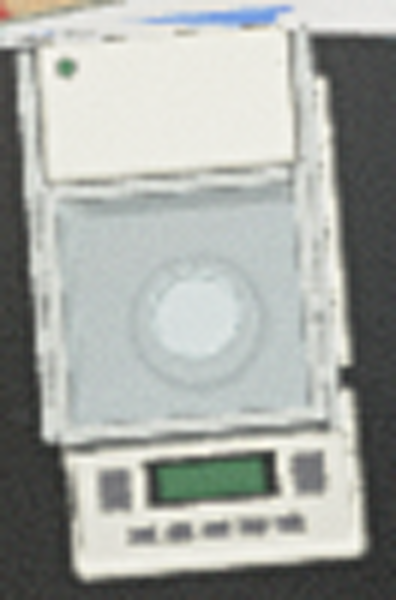

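```bash
python3 - <<'E'
from h import *
P=lambda u,v,z:onz('top',196+u/6,142+v/6,z)[:2]
print('pan',P(200,320,.075),'vessel',P(197.5,316,.08),P(197.5,316,.107))
fl,fr,rl,rr=P(48,182,.222),P(294,161,.222),P(38,42,.222),P(294,25,.222)
ang=lambda d:np.degrees(np.arctan2(d[1],d[0]))
print('tower front w',np.linalg.norm(fl-fr),'yaw',ang(fl-fr)-90,'rear',ang(rl-rr)-90,np.linalg.norm(rl-rr),'mid front',(fl+fr)/2)
print('roof left edge yaw',ang(P(20,55,.21)-P(45,440,.21)))
k1,k2=P(82,580,.03),P(366,552,.03);print('keypad yaw',ang(k1-k2)-90,np.linalg.norm(k1-k2),(k1+k2)/2)
y=np.radians(ang(fl-fr)-90);ex=np.array([np.cos(y),np.sin(y)]);ey=np.array([-ex[1],ex[0]])
print('origin from tower',(fl+fr)/2-.078*ex,'from keypad',(k1+k2)/2+.167*ex)
for n,u,v in(('top',253.5,205),):
    h=onz(n,u,v,.196)[:2];print('handle',h,'in bal',(h-P(200,320,.075))@ex,(h-P(200,320,.075))@ey)
# ik checks for handle
import itertools
E
```

```text
pan [0.55826011 0.15491095] vessel [0.56047849 0.15632384] [0.55806574 0.15452367]
tower front w 0.1525268704586442 yaw 5.980981278276886 rear 4.893492148330282 0.1593727393216512 mid front [0.63710671 0.16546143]
roof left edge yaw 5.472781392797992
keypad yaw 6.702008931960393 0.19487399713057726 [0.39387916 0.13730114]
origin from tower [0.5595313  0.15733396] from keypad [0.55997011 0.15470226]
handle [0.51305621 0.05572433] in bal -0.05529291935838861 -0.09393653569326467
```

```bash
cat >> h.py <<'E'
yaw=5.8; ex=np.array([np.cos(np.radians(yaw)),np.sin(np.radians(yaw)),0]); ey=np.array([-ex[1],ex[0],0])
O=np.array([.559,.156,0]); V=np.array([.5595,.156,.075])
def st(): 
    o=robot.observe(); print('t',round(o['time'],2),'pos',o['tool_pos'].round(4),'rot',o['tcp_rot'].round(1),'F',o['ft_force'].round(1),'w',round(o['gripper_width'],4),round(o['gripper_force'],1)); return o
E
python3 - <<'E'
from h import *
robot.set_gripper(0)
b=np.array([.513,.044,0]); p=b-.045*ex-.004*ey
R=[180,0,yaw]
p[2]=.31; robot.move_pose(p,R); st()
p[2]=.238; print(robot.line_to(p,guard=8)); st()
print(robot.line_to(p+.19*ex,vel=.07,guard=8)); o=st()
cv2.imwrite('pics/s1.png',robot.grab_frame('scene'));
f=robot.grab_frame('top')
print(((o['tool_pos']-O)@ex,(o['tool_pos']-O)@ey))
s=cv2.imread('pics/s1.png');cv2.imwrite('pics/d.png',cv2.resize(s[120:270,150:350],None,fx=4,fy=4))
E
```

```text
t 3.35 pos [0.4688 0.0349 0.31  ] rot [180.    0.    5.8] F [ 0.2  0.9 -0.6] w 0.0001 0.0
False
t 3.98 pos [0.4688 0.0353 0.2387] rot [180.   -0.    5.8] F [-0.3 -0.   0.4] w 0.0001 0.0
True
t 4.62 pos [0.4789 0.0367 0.2375] rot [-180.     0.2    5.8] F [-1.2 -0.3  1. ] w 0.0002 0.0
(np.float64(-0.09178973744608258), np.float64(-0.11063525507505584))
```

View pics/d.png

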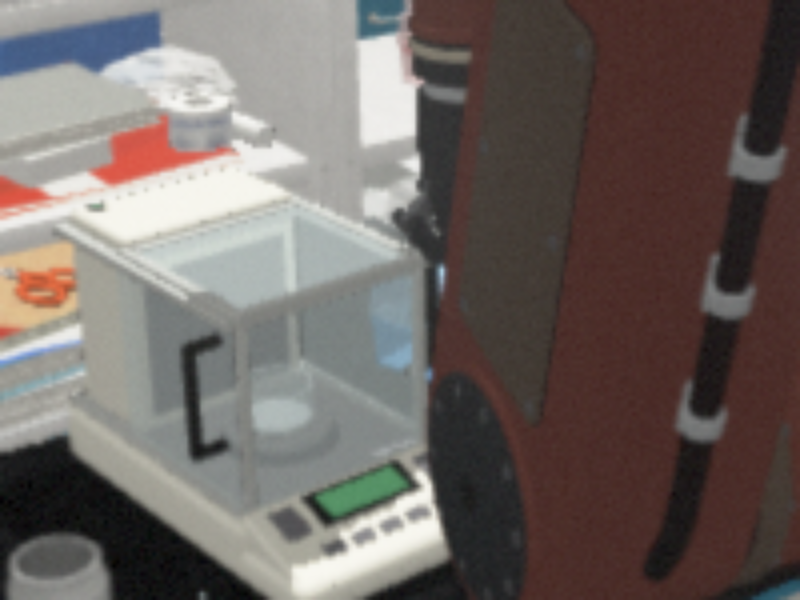

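```bash
python3 - <<'E'
from h import *
p0=robot.observe()['tool_pos']
base=np.array([.513,.044,0])-.045*ex-.004*ey; base[2]=.238
for k in range(6):
    g=robot.line_to(base+.19*ex,vel=.06,guard=14); o=st(); print(g,(o['tool_pos']-O)@ex,(o['tool_pos']-O)@ey)
    if (o['tool_pos']-base)@ex>.10 : break
E
```

```text
t 5.15 pos [0.4789 0.0368 0.2369] rot [-180.     0.4    5.8] F [-0.  -0.2 -0. ] w 0.0 0.0
True -0.09174180121686608 -0.11049284653292099
t 5.56 pos [0.479  0.037  0.2362] rot [-180.     0.6    5.9] F [ 0.7  0.4 -0.2] w 0.0002 0.0
True -0.09166487662634541 -0.11033705369005971
t 5.97 pos [0.479  0.0371 0.2354] rot [-180.     0.9    5.9] F [ 0.2 -0.2 -0.4] w -0.0002 0.0
True -0.09158688846666957 -0.11018018106391274
t 6.38 pos [0.4791 0.0373 0.2347] rot [-180.     1.2    5.9] F [ 0.4  0.2 -0.5] w -0.0004 0.0
True -0.09151499228724415 -0.11004118848815093
t 6.79 pos [0.4791 0.0374 0.2341] rot [-180.     1.4    5.9] F [-0.8 -0.5 -0.9] w 0.0002 0.0
True -0.09142510446323707 -0.10988318621988637
t 7.2 pos [0.4792 0.0376 0.2333] rot [-179.9    1.7    5.9] F [-0.1 -0.1  0.3] w 0.0003 0.0
True -0.09137507473972095 -0.10973065212064141
```

```bash
python3 - <<'E'
from h import *
o=robot.observe(); p=o['tool_pos']; print(o['q'].round(1))
c=lambda q:((proj('scene',q)-[150,120])*4).round()
print('tcp',c(p),'tip',c(p-[0,0,.073]),'up10',c(p+[0,0,.1]))
B=lambda x,y,z:O+x*ex+y*ey+np.array([0,0,z])
for q in[(-75,-86,216),(78,-86,216),(-75,80,216),(-55,-112,196),(-55,-112,109),(78,-79,222),(78,79,222),(168,79,222),(-167,100,0)]: print(q,c(B(*[v/1000 for v in q])))
print(robot.line_to(p-.03*ex,vel=.1,guard=8));st()
E
```

```text
[-10.9 -13.4 -20.4  84.6  -0.4 163.1]
tcp [465. 228.] tip [466. 318.] up10 [464.  97.]
(-75, -86, 216) [426. 251.]
(78, -86, 216) [305. 196.]
(-75, 80, 216) [238. 312.]
(-55, -112, 196) [437. 259.]
(-55, -112, 109) [438. 363.]
(78, -79, 222) [298. 191.]
(78, 79, 222) [126. 240.]
(168, 79, 222) [ 68. 208.]
(-167, 100, 0) [306. 644.]
False
t 7.65 pos [0.4497 0.0345 0.2335] rot [-180.     1.6    5.9] F [0.3 0.6 0.2] w 0.0003 0.0
```

```bash
python3 - <<'E'
from h import *
R=[180,0,yaw]
def B(x,y,z): return O+x*ex+y*ey+np.array([0,0,z])
robot.line_to(B(-.12,-.124,.25),vel=.1,rotation=R); st()
g=robot.line_to(B(-.03,-.124,.25),vel=.05,guard=8); o=st(); print(g,(o['tool_pos']-O)@ex,(o['tool_pos']-O)@ey,o['q'].round(1),o['joint_torque'].round(1))
cv2.imwrite('pics/s2.png',robot.grab_frame('scene'))
E
```

```text
t 8.02 pos [0.4527 0.0199 0.2509] rot [ 1.8e+02 -1.0e-01  5.7e+00] F [ 0.  -0.5 -0.7] w 0.0003 0.0
t 9.97 pos [0.5416 0.0296 0.2501] rot [180.   -0.    5.8] F [ 0.4  0.8 -0.5] w -0.0001 0.3
False -0.030040017152215787 -0.12402766989792045 [-10.7  -4.3 -10.4  83.9   0.  163.5] [ -0.1 -46.8  51.   -0.3   0.    0. ]
```

```bash
python3 - <<'E'
from h import *
s=cv2.imread('pics/s2.png');cv2.imwrite('pics/e.png',cv2.resize(s[140:240,190:290],None,fx=6,fy=6,interpolation=cv2.INTER_CUBIC))
def B(x,y,z): return O+x*ex+y*ey+np.array([0,0,z])
c=lambda q:((proj('scene',q)-[190,140])*6).round()
for x in(-.055,-.02,0,.05): print(x,c(B(x,-.112,.196)),c(B(x,-.112,.109)))
print(c(B(-.03,-.124,.25)),c(B(-.03,-.124,.177)))
E
```

```text
-0.055 [415. 269.] [417. 424.]
-0.02 [372. 249.] [375. 402.]
0 [348. 238.] [351. 390.]
0.05 [290. 212.] [295. 361.]
[401. 150.] [403. 283.]
```

View pics/e.png

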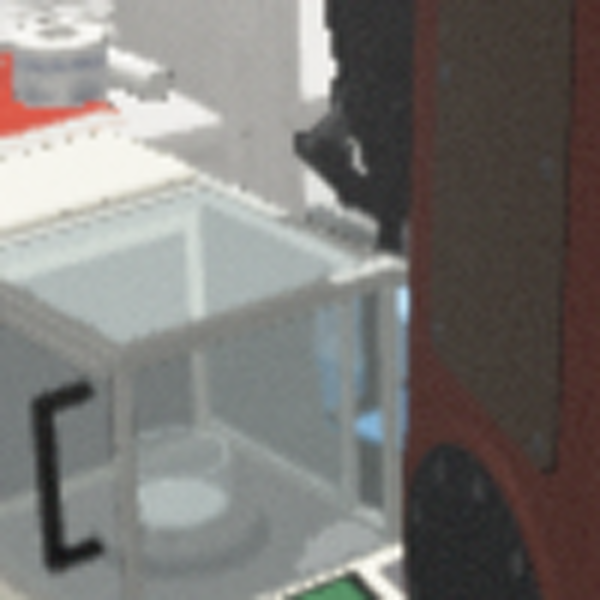

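```bash
cat >> h.py <<'E'
def B(x,y,z): return O+x*ex+y*ey+np.array([0,0,z])
E
python3 - <<'E'
from h import *
g=robot.line_to(B(.075,-.124,.25),vel=.06,guard=10); o=st(); print(g,(o['tool_pos']-O)@ex,(o['tool_pos']-O)@ey)
E
```

```text
t 11.24 pos [0.6206 0.0373 0.2489] rot [180.    0.2   5.8] F [-2.6 -2.4  2.4] w 0.0002 2.1
True 0.04928825054120318 -0.1242735662038962
```

```bash
cat >> h.py <<'E'
from scipy.spatial.transform import Rotation as Ro
def T(R,p): M=np.eye(4);M[:3,:3]=R;M[:3,3]=p;return M
def rpy(R): return Ro.from_matrix(R).as_euler('xyz',degrees=True)
def Rp(yw,tilt):  # pipette frame: +x axis heading yw, raised by tilt (tip down)
    return Ro.from_euler('xyz',[0,-tilt,yw],degrees=True).as_matrix()
PM=np.array([.5204,-.2657,0]);PY=-101.7
TIP=np.array([-.151,.001,.0055])
def pick(gx,zg,al,s):
    "tool pose in the pipette frame"
    z=np.array([-np.sin(al),0,-np.cos(al)]); y=np.array([0,s,0.]); x=np.cross(y,z)
    return T(np.column_stack([x,y,z]),np.array([gx,.001,zg])-.054*z)
def pip(tip,yw,tilt):
    R=Rp(yw,tilt); return T(R,np.asarray(tip)-R@TIP)
E
python3 - <<'E'
from h import *
robot.line_to(B(.025,-.128,.25),vel=.15); robot.line_to(B(.02,-.14,.33),vel=.25); st()
cv2.imwrite('pics/s3.png',robot.grab_frame('scene'))
for s in(1,-1):
  for al in(0,15,30):
    K=pick(.06,.0215,np.radians(al),s); M=T(Rp(PY,0),PM)@K
    q=robot.ik(M[:3,3],rpy(M[:3,:3])); 
    print(s,al,'pick',None if q is None else np.round(q))
    for yw in(-102,-92,-84):
      for tl in(33,38,43):
        F=pip(V+[0,0,.02],yw,tl)@K; q=robot.ik(F[:3,3],rpy(F[:3,:3]));
        if q is not None: print('   ',yw,tl,np.round(q))
E
```

```text
t 12.03 pos [0.5941 0.0186 0.3308] rot [1.8e+02 1.0e-01 5.8e+00] F [ 0.   0.5 -0.8] w -0.0002 0.0
1 0 pick [-45.  12. -12.  66.   0.  57.]
    -102 33 [  1.   5.  -3.  90. -32. 106.]
    -102 38 [  5.   9.   1.  94. -36. 111.]
    -102 43 [  7.  14.   6.  99. -40. 116.]
    -92 33 [  1.   3.  -5.  84. -33.  94.]
    -92 38 [  5.   6.  -2.  87. -38.  98.]
    -92 43 [  8.   9.   1.  91. -42. 103.]
    -84 33 [  1.   1.  -7.  79. -33.  84.]
    -84 38 [  5.   3.  -5.  81. -38.  88.]
    -84 43 [  8.   5.  -3.  83. -43.  92.]
1 15 pick [-51.  21.  -3.  76.  12.  50.]
    -102 33 [ -6.  -2.  -7.  87. -18.  97.]
    -102 38 [ -2.   1.  -4.  90. -23. 101.]
    -102 43 [  2.   5.   1.  93. -27. 105.]
    -92 33 [ -6.  -1.  -6.  84. -18.  86.]
    -92 38 [ -2.   0.  -4.  86. -23.  90.]
    -92 43 [  2.   3.  -1.  88. -28.  94.]
    -84 33 [ -5.  -1.  -5.  81. -18.  78.]
    -84 38 [ -2.  -0.  -4.  82. -23.  81.]
    -84 43 [  2.   1.  -3.  84. -28.  85.]
1 30 pick [-55.  33.   9.  88.  21.  42.]
    -102 33 [-14.  -7. -10.  87.  -3.  88.]
    -102 38 [-10.  -5.  -7.  88.  -8.  93.]
    -102 
[... 926 characters left out ...]
  84. -18. -94.]
    -92 38 [ -2.   0.  -4.  86. -23. -90.]
    -92 43 [  2.   3.  -1.  88. -28. -86.]
    -84 33 [  -5.   -1.   -5.   81.  -18. -102.]
    -84 38 [ -2.  -0.  -4.  82. -23. -99.]
    -84 43 [  2.   1.  -3.  84. -28. -95.]
-1 30 pick [ -55.   33.    9.   88.   21. -138.]
    -102 33 [-14.  -7. -10.  87.  -3. -92.]
    -102 38 [-10.  -5.  -7.  88.  -8. -87.]
    -102 43 [ -5.  -2.  -4.  90. -13. -83.]
    -92 33 [ -13.   -3.   -6.   86.   -3. -101.]
    -92 38 [ -9.  -2.  -4.  87.  -8. -97.]
    -92 43 [ -5.  -1.  -2.  88. -13. -94.]
    -84 33 [ -13.    1.   -2.   86.   -3. -109.]
    -84 38 [  -9.    0.   -2.   86.   -8. -105.]
    -84 43 [  -5.    0.   -1.   86.  -13. -102.]
```

```bash
python3 - <<'E'
from h import *
K=pick(.06,.0215,np.radians(15),1); M=T(Rp(PY,0),PM)@K; p=M[:3,3]; r=rpy(M[:3,:3])
robot.set_gripper(.055)
robot.move_pose(p+[0,0,.12],r)
cv2.imwrite('pics/s4.png',robot.grab_frame('scene'))
s=cv2.imread('pics/s4.png');cv2.imwrite('pics/g.png',cv2.resize(s[140:270,160:360],None,fx=4,fy=4,interpolation=cv2.INTER_CUBIC))
print(robot.line_to(p,vel=.1,guard=10)); st()
robot.set_gripper(.0); o=st(); print(p)
robot.line_to(p+[0,0,.10],vel=.12); st()
# pipette pose after the lift, seen from above
f=robot.grab_frame('top'); cv2.imwrite('pics/t4.png',f)
c=lambda q:((proj('scene',q)-[160,140])*4).round()
for x in(-.055,.065): print(x,c(B(x,-.112,.196)),c(B(x,-.112,.109)))
E
```

```text
False
t 15.77 pos [ 0.5067 -0.3387  0.0745] rot [179.9 -15.   78.3] F [0.2 1.1 0.6] w 0.0551 0.0
t 16.18 pos [ 0.5066 -0.3386  0.0742] rot [180.  -15.   78.3] F [-0.7  0.2  4.7] w 0.0175 58.8
[ 0.50637778 -0.338342    0.07365999]
t 17.17 pos [ 0.5061 -0.338   0.1726] rot [-179.9  -15.    78.3] F [ 0.2 -0.1 -1. ] w 0.0179 58.6
-0.055 [397. 179.] [398. 283.]
0.065 [302. 136.] [306. 235.]
```

View pics/g.png

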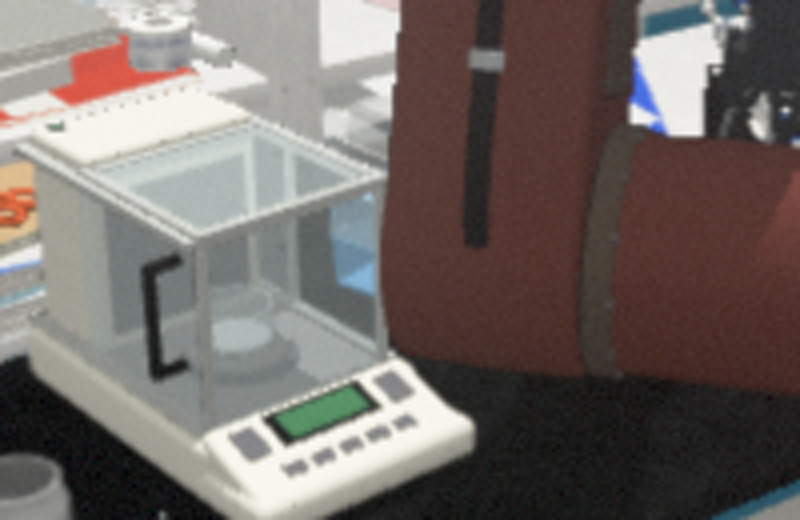

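```bash
python3 - <<'E'
from h import *
o=robot.observe(); K=pick(.06,.0215,np.radians(15),1)
Mt=T(Ro.from_euler('xyz',o['tcp_rot'],degrees=True).as_matrix(),o['tool_pos']); P=Mt@np.linalg.inv(K)
tip=(P@[*TIP,1])[:3]; print('pred tip',tip,proj('top',tip),proj('scene',tip))
f=cv2.imread('pics/t4.png'); s=robot.grab_frame('scene'); cv2.imwrite('pics/s5.png',s)
u,v=proj('top',tip).astype(int); w,y=proj('scene',tip).astype(int)
cv2.imwrite('pics/k.png',np.hstack([cv2.resize(f[v-35:v+35,u-25:u+75],(400*1,280)),cv2.resize(s[y-35:y+35,w-25:w+75],(400,280))]))
g=f.max(axis=2).astype(int); m=np.zeros(g.shape,np.uint8); a=slice(v-15,v+20); b=slice(u-10,u+40); m[a,b]=g[a,b]>75
n,l,stt,c=cv2.connectedComponentsWithStats(m); i=1+np.argmax(stt[1:,4]); q=np.argwhere(l==i)[:,::-1]; print(stt[i]); 
for x in range(q[:,0].min(),q[:,0].max(),4):
    vv=q[q[:,0]==x,1].mean(); 
    print(x,round(vv,1),'line',end=' ')
for t in np.linspace(0,.16,5): print('pred',proj('top',(P@[*(TIP+[t,0,t*.045]),1])[:3]).round(1))
E
```

```text
pred tip [ 0.55157306 -0.11756242  0.10457031] [297.64006048 197.63469873] [292.63731198 196.36408689]
[297 197  40  13 128]
297 197.5 line 301 199.0 line 305 199.5 line 309 200.5 line 313 201.0 line 317 202.0 line 321 203.0 line 325 203.5 line 329 205.0 line 333 205.5 line pred [297.6 197.6]
pred [307.6 199.8]
pred [317.5 202. ]
pred [327.5 204.2]
pred [337.5 206.4]
```

View pics/k.png

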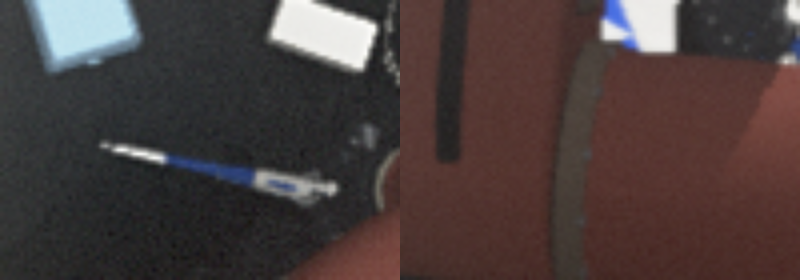

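```bash
cat >> h.py <<'E'
K=pick(.06,.0215,np.radians(15),1); YW=-97; TL=38
def tool(back,tip=V+[0,0,.02]):
    u=Rp(YW,TL)[:,0]; F=pip(tip+back*u,YW,TL)@K; return F[:3,3],rpy(F[:3,:3])
E
python3 - <<'E'
from h import *
for b in(.25,.15,.05,0): print(b,robot.ik(*tool(b)))
o=robot.observe(); robot.line_to(o['tool_pos']+[0,0,.1],vel=.2)
robot.move_pose(*tool(.25)); st()
robot.line_to(tool(.13)[0],vel=.1,guard=8); o=st()
s=robot.grab_frame('scene'); t=robot.grab_frame('top'); cv2.imwrite('pics/s6.png',s); cv2.imwrite('pics/t6.png',t)
Mt=T(Ro.from_euler('xyz',o['tcp_rot'],degrees=True).as_matrix(),o['tool_pos']); P=Mt@np.linalg.inv(K)
for d in(0,.04,.08,.12): 
    q=(P@[*(TIP+[d,0,d*.04]),1])[:3]; print(q.round(4),'scene',proj('scene',q).round(1),'top',proj('top',q).round(1))
a=cv2.resize(s[130:230,180:280],None,fx=4,fy=4,interpolation=cv2.INTER_CUBIC); b=cv2.resize(t[140:240,200:300],None,fx=4,fy=4,interpolation=cv2.INTER_CUBIC)
cv2.imwrite('pics/m.png',np.hstack([a,b]))
E
```

```text
0.25 [-23.02054072  -4.15892821   7.81712466  95.29445583 -22.05869555
  72.67571467]
0.15 [-14.55072008  -4.67720689   0.8315515   92.31624514 -22.78927817
  81.80570742]
0.05 [ -6.05713728  -1.99212945  -2.99437762  89.39794874 -22.99670708
  91.02427204]
0 [ -1.91407613   0.48187061  -3.74572983  87.92739544 -22.90428058
  95.52253781]
t 18.77 pos [ 0.519  -0.1743  0.4387] rot [-179.8   22.9   83.1] F [-1.1 -1.  -0.6] w 0.0178 58.7
t 20.12 pos [ 0.5306 -0.0804  0.3678] rot [180.  23.  83.] F [ 0.6  1.  -1.4] w 0.018 58.7
[0.5473 0.0538 0.1755] scene [249.5 188.8] top [254.2 196.4]
[0.5436 0.0235 0.2014] scene [258.3 179.3] top [262.3 196.9]
[ 0.5398 -0.0068  0.2273] scene [267.  169.8] top [270.6 197.5]
[ 0.5361 -0.0371  0.2532] scene [275.7 160.3] top [279.2 198.1]
```

```bash
python3 - <<'E'
from h import *
print(robot.line_to(tool(.045)[0],vel=.06,guard=6)); o=st()
s=robot.grab_frame('scene'); t=robot.grab_frame('top'); cv2.imwrite('pics/s7.png',s); cv2.imwrite('pics/t7.png',t)
Mt=T(Ro.from_euler('xyz',o['tcp_rot'],degrees=True).as_matrix(),o['tool_pos']); P=Mt@np.linalg.inv(K)
A=lambda p:((p-[200,165])*8).round(); Bt=lambda p:((p-[205,165])*8+[400,0]).round()
for d in(0,.04,.08): 
    q=(P@[*(TIP+[d,0,d*.04]),1])[:3]; print(q.round(4),'scene',A(proj('scene',q)),'top',Bt(proj('top',q)))
print('vessel ctr floor',A(proj('scene',V+[0,0,.004])),Bt(proj('top',V+[0,0,.004])),'rim',A(proj('scene',V+[0,0,.032])),Bt(proj('top',V+[0,0,.032])))
a=cv2.resize(s[165:225,200:250],None,fx=8,fy=8,interpolation=cv2.INTER_CUBIC); b=cv2.resize(t[165:225,205:255],None,fx=8,fy=8,interpolation=cv2.INTER_CUBIC)
cv2.imwrite('pics/m.png',np.hstack([a,b]))
E
```

```text
False
t 21.79 pos [ 0.5387 -0.0137  0.3152] rot [180.  23.  83.] F [ 0.1 -0.3 -1. ] w 0.018 58.7
[0.5553 0.1205 0.123 ] scene [242. 349.] top [658. 241.]
[0.5516 0.0902 0.1489] scene [312. 272.] top [719. 245.]
[0.5479 0.0599 0.1748] scene [382. 196.] top [781. 250.]
vessel ctr floor [161. 471.] [592. 239.] rim [158. 406.] [588. 234.]
```

View pics/m.png

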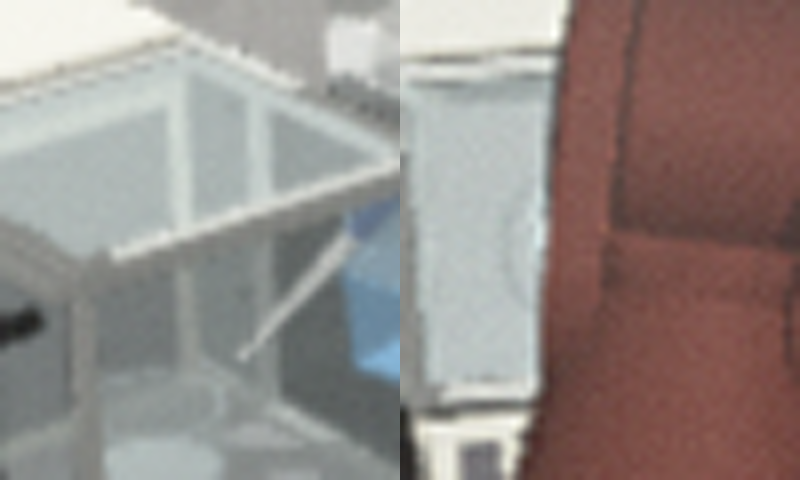

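```bash
python3 - <<'E'
from h import *
tp=V+[.001,0,.0235]
print(robot.line_to(tool(0,tp)[0],vel=.03,guard=5)); robot.pause(1); o=st(); print(o['qvel'].round(2))
s=robot.grab_frame('scene'); cv2.imwrite('pics/s8.png',s)
Mt=T(Ro.from_euler('xyz',o['tcp_rot'],degrees=True).as_matrix(),o['tool_pos']); q=(Mt@np.linalg.inv(K)@[*TIP,1])[:3]; print(q,proj('scene',q))
# tip from difference against the empty view
d=cv2.absdiff(s,cv2.imread('pics/s4.png')).max(axis=2)[190:235,205:250]
m=(cv2.GaussianBlur(d,(3,3),0)>22).astype(np.uint8); n,l,stt,c=cv2.connectedComponentsWithStats(m)
for i in range(1,n):
    if stt[i,4]>5:
        p=np.argwhere(l==i)[:,::-1]+[205,190]; j=np.argmax(p[:,1]-p[:,0]); print(stt[i],'low-left end',p[j])
for r in m: print(''.join('#' if x else '.' for x in r))
E
```

```text
False
t 24.48 pos [0.544  0.0217 0.2907] rot [180.  23.  83.] F [ 0.3 -0.7 -1. ] w 0.0181 58.7
[-0.01  0.06 -0.11  0.11 -0.04  0.08]
[0.5605019  0.15601122 0.09849652] [219.6896636  218.05773731]
[30  4  7  9 29] low-left end [235 202]
[22 13  7  8 23] low-left end [227 210]
[ 26  32  19  13 112] low-left end [239 234]
.............................................
.............................................
.......................................##....
......................................##.....
....................................#.#......
#.................................###........
.................................####........
................................####.........
................................####.........
#..............................####..........
..............................####...........
..............................###............
..............................##.............
...........................#.................
..........................###................
.........................###.................
........................####...............
[... 590 characters left out ...]
..........
.............................................
.............................................
..........................####..........###..
..........................######.........####
...........................############...###
.............................#############...
.............................##############..
.............................######.########.
.....................................######..
....................................#####....
..............................##..######.....
..............................##.#######.....
..................................######.....
..................................#####......
..................................####.......
```

```bash
python3 - <<'E'
from h import *
s=np.mean([robot.grab_frame('scene').astype(float) for _ in range(10)],axis=0)
d=np.abs(s-cv2.imread('pics/s4.png')).mean(axis=2)
for v in range(207,226):
    u0=219.7+(218.05-v)*.93; c=int(round(u0)); print(v,c,'|',' '.join('%3d'%x for x in d[v,c-6:c+7]))
# vessel floor disc now vs. before
for n,im in(('before',cv2.imread('pics/s4.png').astype(float)),('now',s)):
    g=im[215:232,208:234].mean(axis=2); m=g>np.percentile(g,70); p=np.argwhere(m); print(n,p.mean(0)+[215,208])
st()
E
```

```text
207 230 |   0   0   0   3  17  47  55  41   2   0   0   2   1
208 229 |   0   0   0   0  11  35  53  46  11   1   0   1   2
209 228 |   0   0   0   1   8  32  47  41  12   3   0   1   2
210 227 |   0   0   3   0   4  16  35  38  13   0   1   0   2
211 226 |   0   0   1   1   1  15  28  14   4   0   2   1   0
212 225 |   0   1   0   3   1   5  23  21   5   1   2   0   0
213 224 |   2   0   0   1   2  10  18  15   3   1   3   1   1
214 223 |   2   1   0   1   2   5  16  21   2   2   0   1   1
215 223 |   0   0   0   4   4  18  20   0   1   0   0   0   0
216 222 |   0   0   0   0   2  11  17   6   0   2   0   0   0
217 221 |   3   0   0   0   1   6  21   5   0   0   0   0   0
218 220 |   0   1   1   1   0  11  17   6   1   1   2   0   1
219 219 |   1   3   1   0   2   4   9   2   1   1   3   4   1
220 218 |   3   3   1   0   1   0   0   2   1   0   0   1   0
221 217 |   0   0   0   0   1   0   1   0   2   1   0   1   0
222 216 |   1   0   2   1   0   1   1   0   0   0   0   1   2
223 215 |   1   1   0   1   0   1   0   0   1   1   0   0   1
224 214 |   1   1   0   0   0   2   0   0   0   0   0   0   1
225 213 |   1   1   0   0   0   1   2   1   0   1   0   1   4
before [222.34586466 222.09022556]
now [222.15789474 221.27067669]
t 25.02 pos [0.544  0.0217 0.2907] rot [180.  23.  83.] F [ 0.1 -0.2 -1.7] w 0.0182 58.7
```

```bash
python3 -c "
from plant import robot
print(robot.job_done())"
```

```text
the job is handed in; nothing more can be done
None
```

I slid the door back to its stop and handed the job in at about 25 s of the 58 s. The gripper holds the pipette still, with its tip near the vessel's middle and about 10 mm below the rim by the camera check. At the end there was no sign of contact or of the vessel having moved. My first attempts at the door met something solid near its handle, so I went in 14 mm farther out and 12 mm higher. I don't have the judge's result.

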